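# Clamp the valve body and draw the plug gauge to its marks

## Robot

A 7-joint arm with a two-finger parallel gripper is mounted at the origin on the work surface. World frame = base frame: x ahead of the robot, y to its left, z up, the work surface at z = 0. Lengths are in m, angles in rad, forces in N, time in s.
With the tool pointing down it reaches from about 0.425 to 0.925 m from the base axis. Payload 6.8 kg.
Tool frame: the origin (TCP) lies at the very end of the fingers, on their centre line; the grasp point (between the pads) lies bot.grip_point_offset behind it (bot.grip_point_offset is the distance from the TCP to the grasp point, in m); z points along the fingers, y is the line along which they close (so a half turn about z gives the same grasp; the last joint's range is limited). The gripper opens to 85 mm and grips with 20 to 120 N. Pads are 22 mm wide; open, the fingers measure 114 mm over their backs; the gripper's body (76 mm by 85 mm) begins 54 mm behind the grasp point. The pads swing forward as they close: fully open they stand 13 mm farther back than shut.
Start: joints at [-1.366, 0.477, 0.022, 1.555, -0.011, 1.109, -0.083], TCP at [0.208, 0.642, 0.231] pointing down, gripper open.
Joint ranges: [-2.96, 2.96], [-0.34, 2.1], [-1.41, 1.46], [0.24, 2.44], [-1.37, 4.51], [0.17, 1.92], [-2.96, 2.96]. Speed limits (rad/s): [2.39, 2.39, 3.14, 3.14, 3.14, 3.14, 3.14].

## Interface

Orientations are given as a unit quaternion [w, x, y, z].
In Python, from station import bot, imaging gives the robot as it stands. The module is installed in compiled form; this text tells all that it offers.
- The arm moves only by the tool carry_out, never from a script. Its argument "targets" is one flat list of numbers, 5 for each row, row after row: the closure in counts, from 0 (fully open) to 255 (shut), then the shift along the world's x, y, z in mm, then the turn about the world's z in degrees. A call has 1 to 20 rows; each row shifts and turns the commanded pose from where the row before left it; what a row does not reach is not made up. A row lasts 1/10 s, in which the tool goes at most 50 mm and 8.59 degrees, less where a joint would pass 70% of its speed; a pose out of reach is approached as far as the arm can. A call is refused whole if a number of a shift passes 50 or a number of a turn 8.59, either way. A call with a gripper value outside its range is refused whole. The fingers move at their own pace and stop on an object; "newtons" is the grip in N (left out, the last holds). Time passes only in rows, so rows that do not move let the fingers close. It gives the time, the measured TCP pose, the force, the opening and the grip force at its end, in the units of the state.
- bot.get_obs(): the state, without advancing time (a new reading comes with each control period).
- imaging.read_camera(name): name is "scene" or "side" or "wrist"; returns a dict with "frame" (480x640x3 uint8, red, green, blue), "fov_y" (degrees; the focal length in pixels is half the picture's height over the tangent of half this angle, whatever the lens; pixels are square), "cx", "cy" (the principal point, pixels), "k1" (the pictures are not rectified: a ray, as slopes to the right and down, at radius r is drawn at 1 + k1 r^2 times it, then the intrinsics apply), "pose" (4x4, takes a point from camera to world coordinates); the wrist camera has in their place "tool_from_camera" (4x4, takes a point from camera to tool coordinates, whose origin is the TCP and whose axes are the flange's). Camera axes: x right, y up, looking along -z (the intrinsics and any distortion apply to the point x, -y, -z); pixel columns grow to the right and rows downward; lengths in m; the calibration is good to about 2 mm. A picture is of the moment at which its call begins: read the wrist's pose just before it. There is no depth.
- bot.hand_in(): hands the job in; it is judged then, once.
The state is a dict: "t": time; "q": joint angles; "joint_vel": joint speeds; "joint_torque": joint torques, N m; "eef_pos": TCP position; "tool_rot": TCP orientation; "contact_force": force on the tool from outside, world axes, zero at the start; "torque": the same for the moment, N m; "gripper_width": opening from 0.0 (shut) to 1.0 (fully open); "grasp_force": force on a finger pad.
Only numpy, scipy, OpenCV 4.12 (cv2) and the standard library are available. Lean on these libraries where they do the work, as an engineer would, in place of code of your own. Each camera call takes 0.05 s, during which the arm holds its last target. There are 200 camera calls.

## Task

Swing the open clamp arm over centre so that it snaps down onto the white valve body in the check nest. Then draw the brass-handled plug gauge straight up out of the snug bore, without wedging it, only until its green band is fully out while its red band is still hidden in the bore. Finish while holding it there, still, in the gripper; leave the clamp down, the valve body seated and everything else on the bench where it is.

Things in the scene. Friction and masses are not known exactly. Their poses are not given: they have to be found in the camera images.
- nest: Dark steel check nest, fixed to the bench: base plate 90 (x) by 200 (y, from -120 to +80) by 15 mm thick with low aluminium fences (to 27 mm high) around the valve body. Origin on the underside, below the middle of the valve body; z up. The clamp stands at its -y end, its arm swings in the nest's y-z plane.
- clamp_hinge (a point): The clamp's hinge axis, between two steel cheeks (34 mm over all in x, 105 mm high), 75 mm from the nest's origin towards the nest's -y and 94 mm above the bench. The axis runs along the nest's x.
- clamp (a joint): Angle through which the clamp arm has swung, rad. 0 = open (arm upright, leaning 10 degrees away from the valve body, against its stop); about 1.75 = shut, arm level along the nest's +y, pad on the valve body. A spring pulls it open below 0.85 and shut above 0.85 with up to 0.35 N m: pushed 35 mm above the hinge it takes about 10 N; past centre it snaps down and presses with about 6 N.
- clamp_tip (a point): Free end of the steel clamp arm, on its centre line, 64 mm from the hinge axis. The arm is 16 mm wide (nest's x) and 12 mm thick, with a black rubber pad (18 mm wide, 8 mm high) under it 50 mm from the hinge. Pushing the upright arm from its back towards the nest's +y, with the fingers above the handle, swings it shut.
- clamp_handle (a point): Outer end of the clamp's round red handle (16 mm thick), 64 mm from the hinge axis. It is one rigid L with the arm, square to it: upright when the arm is shut, pointing to the nest's -y about level with the hinge when the arm is open.
- valve_body: White moulded valve body, loose in the nest, 44 (x) by 84 (y) by 65 mm high, 200 g. Origin under its centre, z up; its axes agree with the nest's to within its slight play. Its underside sits 15 mm above the bench, its top 80 mm. The pad lands at 25 mm towards -y.
- bore_mouth (a point): Centre of the bore's mouth in the top face of the valve body, 18 mm towards +y from its middle. The bore is vertical, 21.2 mm across and goes right through (65 mm deep).
- gauge_grip (a point): Middle of the brass handle of the plug gauge: round, 30 mm across, 60 mm high, vertical; the steel shaft below it is 20 mm across. The gauge weighs 0.2 to 0.4 kg, is 150 mm long and stands loose in the bore on the nest's plate, so it drops back if let go. This point is 120 mm above its foot: 135 mm above the bench at the start. The handle runs from 90 to 150 mm above the foot.
- gauge_foot (a point): Centre of the lower end of the gauge's shaft. Red band from 10 to 18 mm and green band from 33 to 41 mm above this point. Bore mouth is 65 mm above it at the start: raising the gauge 32 mm brings the green band just out, 47 mm would begin to show the red band.
- weight0_mid (a point): Brass weight, 42 mm across, 64 mm high with its knob; 25 mm above its foot. Bystander.
- weight1_mid (a point): Brass weight like the other; bystander.
- weight2_mid (a point): Smaller brass weight, 34 mm across, 50 mm high; point 18 mm above its foot; bystander.
- spare_body_mid (a point): Spare grey valve body, 44 by 84 by 65 mm, standing on the bench, no gauge in it; its middle. Bystander.
- pump_bottle_mid (a point): White pump bottle, 46 by 60 mm, 160 mm high; 52 mm above its foot. Bystander.
- riser_center (a point): Round steel riser, 68 mm across, 40 mm high; its middle. Bystander.
- driver_grip (a point): Screwdriver lying on the bench; its handle. Bystander.
Mind the look-alikes: they are no part of the job. Of the things shaped like the nest, the steel one is meant.

How it is judged:
On the way, in this order (a step that is already met when the one before it is completed fails the run):
1. the clamp arm is shut on the valve body, the gauge still fully home (value of joint clamp above 1.65 rad and contact force between clamp and valve_body above 1.5 N and z of valve_body in the frame of nest below 0.018 m and z of gauge_foot in the frame of valve_body below 0.006 m), for 0.2 s.
2. the gauge is drawn up to its marks (z of gauge_foot in the frame of valve_body between 0.031 and 0.048 m and contact force between the fingers and gauge above 2 N), for 0.2 s.
At the end, for the whole second after the job is handed in: Clamp beyond 1.65 rad pressing the seated (3 mm) body with over 1.5 N; gauge gripped and still, its foot 31 to 48 mm above the body's underside, within 3 mm and 0.07 rad of the bore's axis, pressing on the bore with under 12 N; bystanders within 30 mm of their places (all of step 2 and value of joint clamp above 1.65 rad and contact force between clamp and valve_body above 1.5 N and z of valve_body in the frame of nest below 0.018 m and horizontal distance between gauge_foot and bore_mouth below 0.003 m and angle between the z axis of gauge and the z axis of valve_body, either way round below 0.07 rad and contact force between gauge and valve_body below 12 N and linear speed of gauge below 0.02 m/s and distance of each of weight0_mid, weight1_mid, weight2_mid, spare_body_mid, pump_bottle_mid, riser_center, driver_grip from where it was at the start of the episode below 0.03 m); the arm keeps its last pose, push and grip.
It fails at once if the gauge is drawn while the clamp is not down (z of gauge_foot in the frame of valve_body above 0.012 m and value of joint clamp below 1.62 rad).
It fails at once if the gauge is pulled far past its marks (z of gauge_foot in the frame of valve_body above 0.058 m).
It fails at once if the gauge is wedged hard in the bore (contact force between gauge and valve_body above 40 N).
It fails at once if the valve body is lifted out of its seat (z of valve_body in the frame of nest above 0.022 m).
It fails at once if a bystander is knocked away (distance of any of weight0_mid, weight1_mid, weight2_mid, spare_body_mid, pump_bottle_mid, riser_center, driver_grip from where it was at the start of the episode above 0.03 m).
It also fails if it takes over 48 s, if anything falls off the work surface, if the arm or the gripper's body presses on something with over 40 N, if the wrist force passes 120 N, or if a joint passes its speed limit or range.

## Working session

There is one attempt and no reset: what is moved stays moved. The work goes in short steps, Python scripts to look and compute and a tool call to move; the robot and the scene stay as the last step left them, time stands still between calls to the robot, and variables do not carry over. Pictures are saved under pics/ and viewed, at most 10 in all, crops included, and the job is handed in when it is done.

Besides the shell and the picture viewer there is one more tool, called as name(argument=value, ...), one argument or row to a line, values as JSON. carry_out: Moves the arm, as the interface text tells. Its arguments: {"type":"object","properties":{"targets":{"type":"array","items":{"type":"number"}},"newtons":{"type":"number"}},"required":["targets"]}

```bash
mkdir -p pics; cat > h.py <<'E'
import numpy as np, cv2
from scipy.spatial.transform import Rotation as R
from station import bot, imaging
def cam(n):
    o=bot.get_obs(); c=imaging.read_camera(n)
    if n=="wrist":
        T=np.eye(4); q=o["tool_rot"]; T[:3,:3]=R.from_quat([q[1],q[2],q[3],q[0]]).as_matrix(); T[:3,3]=o["eef_pos"]
        c["pose"]=T@c["tool_from_camera"]
    c["pose"]=np.array(c["pose"]); c["f"]=240/np.tan(np.radians(c["fov_y"])/2); return c
def K(c): return np.array([[c["f"],0,c["cx"]],[0,c["f"],c["cy"]],[0,0,1.]]), np.array([c["k1"],0,0,0.])
def ray(c,u,v):
    k,d=K(c); p=cv2.undistortPoints(np.array([[[u,v]]],float),k,d)[0,0]
    return c["pose"][:3,3], c["pose"][:3,:3]@np.array([p[0],-p[1],-1])
def atz(c,u,v,z):
    o,d=ray(c,u,v); return o+d*(z-o[2])/d[2]
def proj(c,P):
    k,d=K(c); p=(np.atleast_2d(P)-c["pose"][:3,3])@c["pose"][:3,:3]*[1,-1,-1]
    return cv2.projectPoints(p,np.zeros(3),np.zeros(3),k,d)[0][:,0]
def save(c,n): cv2.imwrite(f"pics/{n}.png",c["frame"][:,:,::-1])
E
python3 - <<'E'
from h import *
import pickle
for n in("scene","side","wrist"):
    c=cam(n); save(c,n+"0"); pickle.dump(c,open(n+"0.pkl","wb")); print(n,c["pose"].round(3).tolist(),c["f"],c["k1"])
print(bot.get_obs(), bot.grip_point_offset)
E
```

```text
scene [[0.541, -0.714, 0.445, 1.055], [0.841, 0.461, -0.284, -0.353], [-0.002, 0.527, 0.85, 1.138], [0.0, 0.0, 0.0, 1.0]] 533.8118735195467 0.012100339804168149
side [[0.912, 0.217, -0.349, 0.066], [-0.411, 0.454, -0.791, -1.081], [-0.014, 0.864, 0.503, 0.808], [0.0, 0.0, 0.0, 1.0]] 557.0373416435644 -0.006269844800467009
wrist [[0.307, -0.917, -0.254, 0.143], [0.952, 0.295, 0.084, 0.663], [-0.002, -0.268, 0.963, 0.373], [0.0, 0.0, 0.0, 1.0]] 337.63157437820377 0.013384918453942862
{'t': 0.15, 'q': array([-1.36610248,  0.47765507,  0.02235228,  1.55619198, -0.01150973,
        1.10928776, -0.08309154]), 'joint_vel': array([ 0.00014326, -0.00084794,  0.00225193, -0.00479292,  0.00117591,
        0.00042414,  0.00141911]), 'joint_torque': array([ 2.72733923e-03, -5.96927583e+01,  1.60979301e+00, -2.81492400e+01,
        1.25801418e-02,  6.57367869e-03,  9.93844878e-06]), 'eef_pos': array([0.20757889, 0.64182548, 0.23053275]), 'tool_rot': array([-6.35736628e-05,  1.55751567e-01,  9.87796006e-01, -7.04148297e-04]), 'contact_force': array([ 0.21873686, -0.64035289,  0.29267138]), 'torque': array([-0.0242523 , -0.01829538, -0.03825686]), 'grasp_force': 0.0, 'gripper_width': 1.0006026526115461} 0.0187
```

View pics/scene0.png

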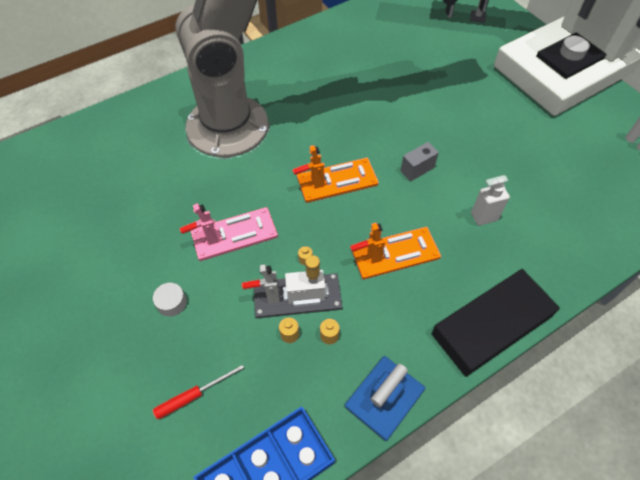

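View pics/side0.png

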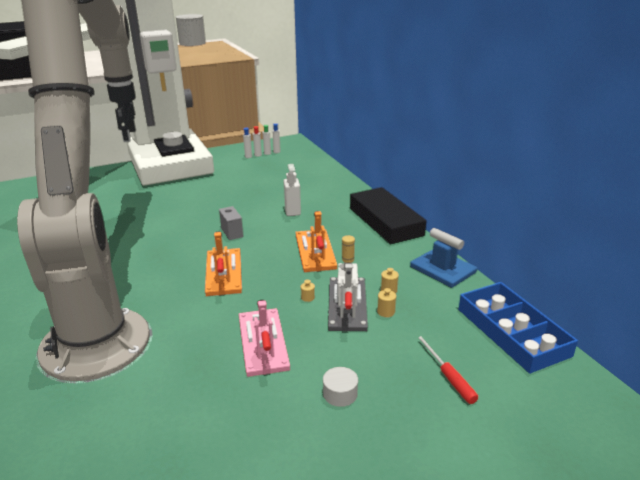

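Nest candidates in the scene image are pink (234,232), orange (337,178), orange (396,250) and dark steel (297,293). Only the steel one holds the white body and the gauge, with its handle at (313,265). The brass look-alikes are the weights at (289,328), (330,330) and (305,254). I'll check the choice in a close crop.

```bash
python3 - <<'E'
from h import *
import pickle
a=pickle.load(open("scene0.pkl","rb"))["frame"][235:350,235:350]; b=pickle.load(open("side0.pkl","rb"))["frame"][230:345,300:415]
o=np.hstack([cv2.resize(x,(400,400),interpolation=cv2.INTER_CUBIC) for x in(a,b)]); cv2.imwrite("pics/crop.png",o[:,:,::-1])
E
```

```text
(no output)
```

View pics/crop.png

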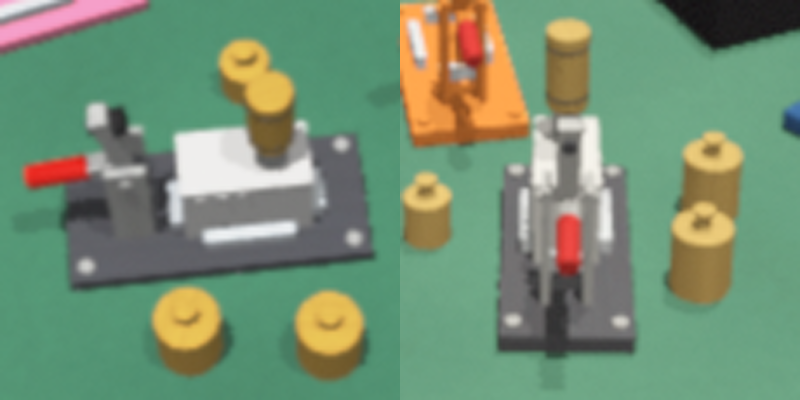

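```bash
cat > fit.py <<'E'
from h import *
import pickle
from scipy.optimize import least_squares
S=pickle.load(open("scene0.pkl","rb"));D=pickle.load(open("side0.pkl","rb"))
def sc(u,v): return (235+(u+.5)/3.478-.5,235+(v+.5)/3.478-.5)
def sd(u,v): return (300+(u-400+.5)/3.478-.5,230+(v+.5)/3.478-.5)
obs=[(S,sc(70,278),(.045,-.12,.015)),(S,sc(373,252),(.045,.08,.015)),(S,sc(357,134),(-.045,.08,.015)),
(D,sd(499,338),(-.045,-.12,.015)),(D,sd(635,338),(.045,-.12,.015)),(D,sd(503,167),(-.045,.08,.015)),(D,sd(626,167),(.045,.08,.015)),
(S,sc(270,87),(0,.018,.165)),(D,sd(568,32),(0,.018,.165)),
(S,sc(315,182),(.022,.042,.08)),(S,sc(184,192),(.022,-.042,.08)),(S,sc(177,135),(-.022,-.042,.08))]
def W(p,l):
    c,s=np.cos(p[2]),np.sin(p[2]); return np.array([p[0]+c*l[0]-s*l[1],p[1]+s*l[0]+c*l[1],l[2]])
def r(p): return np.concatenate([proj(c,W(p,l))[0]-np.array(uv) for c,uv,l in obs])
p0=atz(S,*sc(240,190),.05)
s=least_squares(r,[p0[0],p0[1],-.5],loss="soft_l1")
s2=least_squares(r,[p0[0],p0[1],.2],loss="soft_l1"); s=min(s,s2,key=lambda a:a.cost)
p=s.x; print(p,np.degrees(p[2]),r(p).reshape(-1,2).round(1).tolist())
for n,l in dict(hinge=(0,-.075,.094),bore=(0,.018,.135)).items(): print(n,W(p,l))
for n,uv in dict(w1=(189,305),w2=(330,308),w3=(244,55)).items(): print(n,atz(S,*sc(*uv),.055))
o=bot.get_obs();q=o["tool_rot"];print(R.from_quat([q[1],q[2],q[3],q[0]]).as_matrix().round(3))
E
python3 fit.py
```

```text
[ 0.57771841 -0.09411775 -0.46778049] -26.80184763332641 [[-0.2, 0.5], [0.2, -0.5], [0.1, -1.3], [-0.4, -1.0], [0.5, -0.3], [0.7, -1.1], [0.5, -0.6], [-0.2, 0.3], [0.5, -0.9], [-0.6, -0.5], [-1.0, 0.2], [-0.4, -1.1]]
hinge [ 0.54390044 -0.1610606   0.094     ]
bore [ 0.58583473 -0.07805147  0.135     ]
w1 [ 0.63659329 -0.17159268  0.055     ]
w2 [ 0.68590786 -0.09880492  0.055     ]
w3 [ 0.50191744 -0.04777961  0.055     ]
[[-0.951  0.308 -0.   ]
 [ 0.308  0.951 -0.001]
 [-0.    -0.001 -1.   ]]
```

The crop confirms the steel nest, holding the white body and the gauge. The clamp is open on its left. The pose fit has errors of about 1 px. I'll move behind the clamp arm at travel height, fingers shut, with the tool's y axis along the nest's x.

carry_out(
  targets=[255,26,-42,0,-4.94,255,26,-42,0,-4.94,255,26,-42,0,-4.94,255,26,-42,0,-4.94,255,26,-42,0,-4.94,255,26,-42,0,-4.94,255,26,-42,0,-4.94,255,26,-42,0,-4.94,255,26,-42,0,-4.94,255,26,-42,0,-4.94,255,26,-42,0,-4.94,255,26,-42,0,-4.94,255,0.6,-42,0,-4.94,255,0.6,-42,0,-4.94,255,0.6,-42,0,-4.94,255,0.6,-42,0,-4.94,255,0.6,-42,0,-4.94,255,0.6,-42,0,-4.94,255,0.6,-42,0,-4.94,255,0.6,-42,0,-4.94],
)

```text
t: 2.15
eef_pos: [0.5242, -0.1992, 0.2313]
tool_rot: [-0.0, 0.852, 0.523, 0.0]
contact_force: [0.1, -0.8, -1.0]
gripper_width: 0.002
grasp_force: 0.0
```

```bash
python3 - <<'E'
from h import *
o=bot.get_obs();q=o["tool_rot"];m=R.from_quat([q[1],q[2],q[3],q[0]]).as_matrix()
print(o["t"],o["eef_pos"],np.degrees(np.arctan2(m[1,1],m[0,1])),m[2],o["q"],o["gripper_width"])
c=cam("wrist");save(c,"w1")
p=(.5777,-.0941,np.radians(-26.8))
print(proj(c,[(.5439,-.1611,.094),(.5858,-.0781,.165)]))
E
```

```text
2.15 [ 0.52422762 -0.19917357  0.23127904] -26.90242530653838 [ 3.26889237e-04 -5.40558582e-05 -9.99999945e-01] [-0.31086768  0.34429932  0.71322161  1.86833522 -0.26189919  1.02399909
  0.04152959] 0.0020245325020845717
[[319.42104555 177.66706919]
 [319.47361884  14.52164735]]
```

View pics/w1.png

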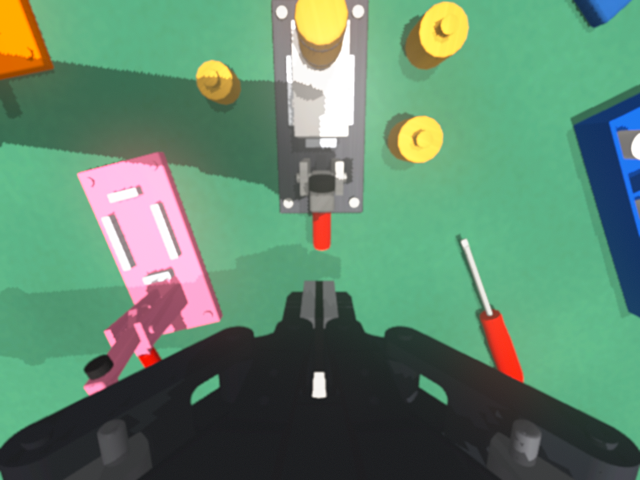

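The arm is centred behind the clamp: clamp handle at (321,230), gauge top at (321,18), and the nest axis lies on the image column. I'll descend above the clamp handle and push.

carry_out(
  targets=[255,0,0,-27,0,255,0,0,-27,0,255,0,0,-27,0,255,0,0,-28,0,255,0,0,0,0,255,3.6,7.1,0,0,255,3.6,7.1,0,0,255,3.6,7.1,0,0,255,3.6,7.1,0,0,255,3.6,7.1,0,0,255,3.6,7.1,0,0,255,3.6,7.1,0,0],
)

```text
t: 3.4
eef_pos: [0.5498, -0.1497, 0.1239]
tool_rot: [0.001, 0.852, 0.524, 0.0]
contact_force: [-0.5, -2.2, 0.7]
gripper_width: -0.003
grasp_force: 0.7
```

carry_out(
  targets=[255,3.6,7.1,0,0,255,3.6,7.1,0,0,255,3.6,7.1,0,0,255,0,0,0,0,255,0,0,0,0,255,0,0,0,0],
)

```text
t: 4.0
eef_pos: [0.5603, -0.1271, 0.1223]
tool_rot: [0.0, 0.852, 0.524, -0.0]
contact_force: [-0.1, -1.2, 0.1]
gripper_width: -0.003
grasp_force: 0.0
```

```bash
python3 - <<'E'
from h import *
a=cam("side");b=cam("scene")
o=np.hstack([cv2.resize(x,(400,400),interpolation=cv2.INTER_CUBIC) for x in(b["frame"][210:350,220:360],a["frame"][200:340,280:420])]); cv2.imwrite("pics/p2.png",o[:,:,::-1])
E
```

```text
(no output)
```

View pics/p2.png

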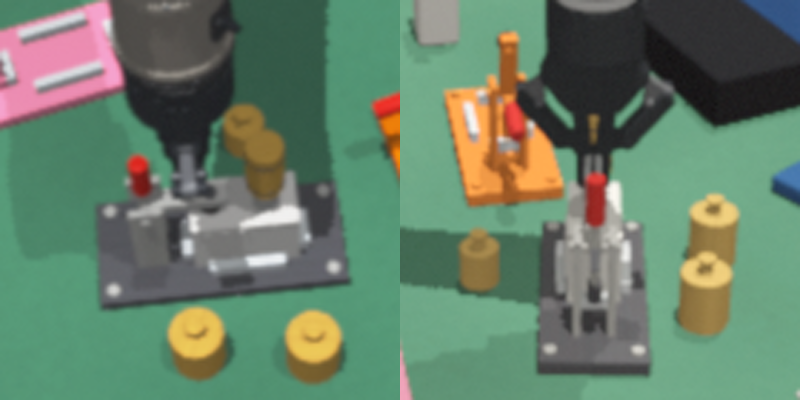

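The clamp is shut: its red handle stands upright at crop (140,175) and the arm is level on the body. I'll lift, open the gripper and measure the gauge from near.

carry_out(
  targets=[255,0,0,30,0,255,0,0,40,0,0,0,0,40,0,0,-2,-4,0,0,0,0,0,0,0,0,0,0,0,0],
)

```text
t: 4.7
eef_pos: [0.5577, -0.1306, 0.2313]
tool_rot: [-0.001, 0.851, 0.524, -0.001]
contact_force: [0.3, 0.9, -0.6]
gripper_width: 0.679
grasp_force: 0.0
```

```bash
python3 - <<'E'
from h import *
import pickle
c=cam("wrist");save(c,"w3");pickle.dump(c,open("w3.pkl","wb"))
print(bot.get_obs()["eef_pos"],proj(c,[(.5858,-.0781,.165),(.5858,-.0781,.08)]))
E
```

```text
[ 0.55761607 -0.13044993  0.23097528] [[321.68294604 160.30805763]
 [321.08943944 155.97552736]]
```

View pics/w3.png

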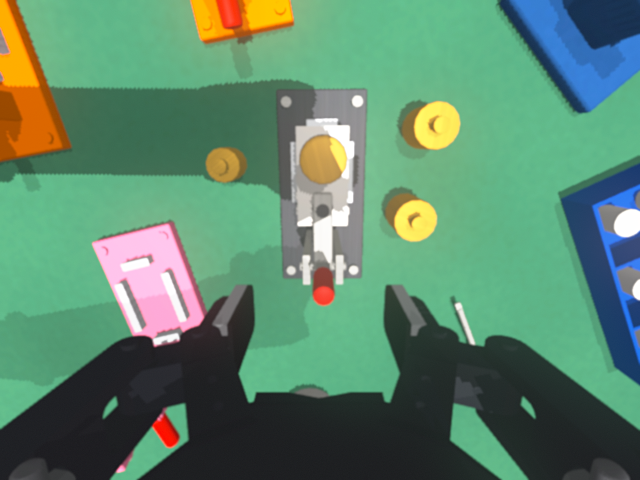

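The clamp is down and the gauge top is at about (323,160), against (321.7,160.3) predicted. I'll measure it exactly by colour.

```bash
python3 - <<'E'
from h import *
import pickle
c=pickle.load(open("w3.pkl","rb"))
hsv=cv2.cvtColor(c["frame"],cv2.COLOR_RGB2HSV)
m=cv2.inRange(hsv,(12,100,60),(32,255,255));m[:125]=0;m[195:]=0;m[:,:290]=0;m[:,355:]=0
k=max(cv2.findContours(m,0,2)[0],key=cv2.contourArea);(u,v),r=cv2.minEnclosingCircle(k);print(u,v,r,cv2.boundingRect(k),c["f"]*.015/(c["pose"][2,3]-.165))
P=atz(c,u,v,.165);print(P,(P-bot.get_obs()["eef_pos"])*1000)
E
```

```text
322.5 159.0 24.253965377807617 (300, 135, 47, 49) 24.2663965639448
[ 0.58658073 -0.07763649  0.165     ] [ 28.96465579  52.81343804 -65.97528245]
```

carry_out(
  targets=[0,9.6,17.5,0,0,0,9.6,17.5,0,0,0,9.5,17.6,0,0,0,0,0,0,0,0,0,0,-30,0,0,0,0,-30,0,0,0,0,-30,0,0,0,0,-21,0,0,0,0,0,0,130,0,0,0,0,130,0,0,0,0,130,0,0,0,0,130,0,0,0,0],
  newtons=20,
)

```text
t: 6.05
eef_pos: [0.5878, -0.0782, 0.1223]
tool_rot: [0.0, 0.851, 0.525, 0.001]
contact_force: [-0.5, 0.6, 0.7]
gripper_width: 0.491
grasp_force: 0.0
```

```bash
python3 - <<'E'
from h import *
import pickle
o=bot.get_obs();print(o["eef_pos"],o["contact_force"],o["gripper_width"])
c=cam("wrist");save(c,"w4");pickle.dump(c,open("w4.pkl","wb"))
E
```

```text
[ 0.58781071 -0.07815513  0.12229001] [-0.47456176  0.59707447  0.7170809 ] 0.4911046225714039
```

View pics/w4.png

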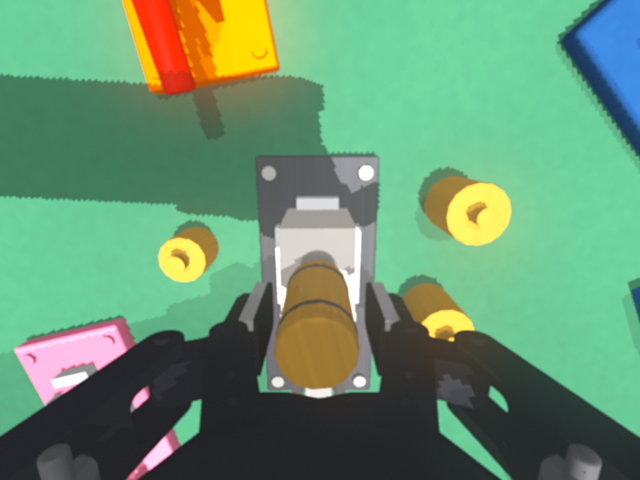

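The handle sits between the fingers: fingertips at columns 270 and 367, handle axis about 317.5. I'll correct by about 1 mm and close gently.

carry_out(
  targets=[140,-0.9,0.4,0,0,150,0,0,0,0,156,0,0,0,0,162,0,0,0,0,168,0,0,0,0,174,0,0,0,0,180,0,0,0,0,180,0,0,0,0,180,0,0,0,0],
  newtons=20,
)

```text
t: 7.0
eef_pos: [0.5865, -0.0778, 0.1214]
tool_rot: [0.0, 0.851, 0.525, 0.0]
contact_force: [1.7, -0.6, 0.5]
gripper_width: 0.347
grasp_force: 19.7
```

Gripped with under 2 N sideways. I'll lift slowly and watch the forces.

carry_out(
  targets=[190,0,0,0,0,190,0,0,0,0,190,0,0,2,0,190,0,0,2,0,190,0,0,2,0,190,0,0,2,0,190,0,0,0,0],
  newtons=35,
)

```text
t: 7.7
eef_pos: [0.5861, -0.0776, 0.1295]
tool_rot: [-0.0, 0.851, 0.525, -0.0]
contact_force: [-0.2, -1.0, -3.1]
gripper_width: 0.339
grasp_force: 34.9
```

carry_out(
  targets=[190,0,0,2,0,190,0,0,2,0,190,0,0,2,0,190,0,0,2,0,190,0,0,2,0,190,0,0,2,0,190,0,0,2,0,190,0,0,2,0,190,0,0,0,0],
)

```text
t: 8.6
eef_pos: [0.5865, -0.0778, 0.1456]
tool_rot: [0.0, 0.851, 0.525, 0.0]
contact_force: [0.2, 0.3, -2.6]
gripper_width: 0.34
grasp_force: 35.0
```

carry_out(
  targets=[190,0,0,2,0,190,0,0,2,0,190,0,0,2,0,190,0,0,2,0,190,0,0,2,0,190,0,0,2,0,190,0,0,2,0,190,0,0,1,0,190,0,0,0,0,190,0,0,0,0,190,0,0,0,0],
)

```text
t: 9.7
eef_pos: [0.5862, -0.0777, 0.1602]
tool_rot: [-0.0, 0.851, 0.525, -0.0]
contact_force: [-0.4, 0.9, -2.6]
gripper_width: 0.341
grasp_force: 34.9
```

```bash
python3 - <<'E'
from h import *
a=cam("side");b=cam("scene")
o=np.hstack([cv2.resize(x,(400,400),interpolation=cv2.INTER_CUBIC) for x in(b["frame"][240:320,250:330],a["frame"][210:290,310:390])]); cv2.imwrite("pics/p5.png",o[:,:,::-1])
o=bot.get_obs();print(o["eef_pos"],o["contact_force"],o["torque"],o["grasp_force"])
E
```

```text
[ 0.58621805 -0.07775458  0.16020094] [-0.10101553 -0.34893573 -1.99851439] [ 0.06212012 -0.00659046  0.06131524] 34.94874179363251
```

View pics/p5.png

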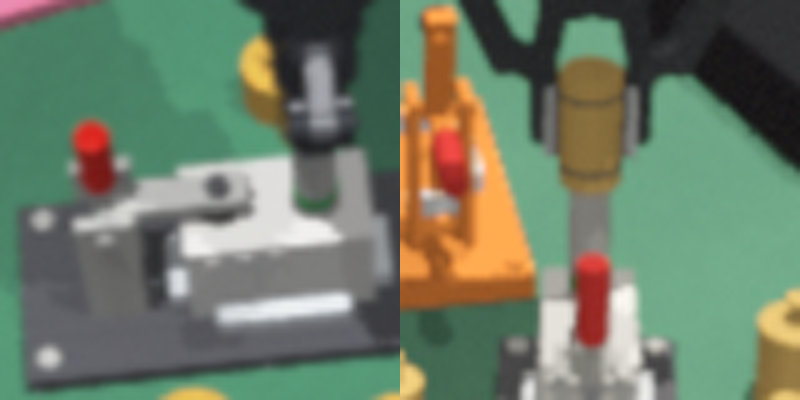

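The clamp is down and the body seated. The green band is at crop (315,200), near the mouth. I'll check its height numerically for slip.

```bash
python3 - <<'E'
from h import *
b=cam("scene");a=cam("side")
B=np.array([.5863,-.0778,0])
for c,s in((b,"scene"),(a,"side")):
    d=c["pose"][:2,3]-B[:2]; d=np.append(d/np.linalg.norm(d),0)
    for n,rad,z in(("mouth near",.0106,.08),("green lo @39",.01,.087),("green hi@39",.01,.095),("green lo@32",.01,.08),("green hi@32",.01,.088),("hbot@39",.015,.144),("hbot@32",.015,.137),("htop rear@39",-.015,.204)):
        print(s,n,proj(c,B+d*rad+[0,0,z])[0].round(1))
h=cv2.cvtColor(b["frame"],cv2.COLOR_RGB2HSV)
u=round(proj(b,B+[0,0,.087])[0][0]); print(u)
for v in range(268,290): print(v,b["frame"][v,u-1:u+2].mean(0).round(),a["frame"][v-30,348])
E
```

```text
scene mouth near [313.1 283. ]
scene green lo @39 [313.1 281.3]
scene green hi@39 [313.  279.7]
scene green lo@32 [313.1 282.8]
scene green hi@32 [313.1 281.1]
scene hbot@39 [312.7 271.1]
scene hbot@32 [312.8 272.7]
scene htop rear@39 [311.8 244.3]
side mouth near [348.  270.9]
side green lo @39 [348.1 268.3]
side green hi@39 [348.1 265.5]
side green lo@32 [348.  270.8]
side green hi@32 [348.1 268. ]
side hbot@39 [348.4 248.9]
side hbot@32 [348.3 251.4]
side htop rear@39 [348.8 220. ]
313
268 [46. 47. 50.] [138 112  62]
269 [36. 37. 39.] [138 112  63]
270 [49. 50. 51.] [138 112  61]
271 [74. 75. 75.] [137 111  61]
272 [90. 90. 90.] [137 111  61]
273 [95. 95. 94.] [135 109  60]
274 [96. 96. 94.] [119  98  60]
275 [96. 96. 95.] [110  94  63]
276 [96. 97. 95.] [132 110  65]
277 [97. 98. 96.] [147 121  69]
278 [97. 99. 97.] [139 120  84]
279 [88. 98. 90.] [128 120 107]
280 [64. 95. 71.] [124 122 116]
281 [61. 94. 68.] [125 123 117]
282 [ 96. 107.  97.] [123 121 116]
283 [152. 153. 150.] [123 121 116]
284 [219. 217. 216.] [123 122 116]
285 [238. 237. 235.] [124 122 117]
286 [240. 239. 238.] [124 123 117]
287 [235. 234. 233.] [128 127 121]
288 [208. 207. 204.] [131 129 124]
289 [150. 149. 148.] [137 127 122]
```

The green band spans rows 279.5–281.8, against 279.7–281.3 expected for a 39 mm lift. The gauge has not slipped, and the side forces are near zero.

```bash
python3 -c "
from station import bot
print(bot.get_obs()['contact_force']); print(bot.hand_in())"
```

```text
[-1.09080507 -0.40390789 -1.65933275]
the job is handed in; nothing more can be done
None
```

The clamp is shut on the valve body, the gauge is held still about 39 mm up with its green band out and red band hidden, and the job is handed in; the hand-in call returned no verdict.

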